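Third hand for a water-filter outlet

TASK

The sink's new water-filter manifold is being put together: first turn its red valve lever to half open, 45 degrees between across the pipe and along it. Only then pick up the loose blue outlet block, hold it in the air with its flat face square and centred on the manifold's black ring seal (hose tail pointing away), and press it on with a steady 10 newtons or so, never more than 18, so that a colleague can screw it on. Keep that up for at least three seconds and finish while still gripping the block and pressing it there, valve still half open; leave the mug, salt shaker, egg timer and screwdriver where they are.

Things in the scene. Friction and masses are not known exactly. Their poses are not given: they have to be found in the camera images.
- manifold: filter manifold, fixed: white plate 90x190x12 mm with a brass pipe. Origin on the worktop under the pipe; z up, y along the pipe, whose axis is 60 mm up (pipe parts reach 80 mm). Black seal at the -y end, steel inlet nut at +y. A grey flange 44 mm wide, 56 mm high stands behind the seal, its front at y = -97 mm. The plate ends at y = -85 mm: under the pressed block is only bare worktop
- lever_pivot (a point): on the lever's vertical turning axis at half the bar's height, 114 mm above the worktop; at [0, 20, 114] mm in the manifold's frame
- lever_grip (a point): on the red lever, 52 mm from its axis, at half its height (114 mm above the worktop); turns with the lever. The lever is a bar 12 mm wide and 18 mm high (z 105 to 123 mm) that reaches 72 mm from the axis; nothing but the plate lies under its outer half when it stands across
- valve_lever (a joint): angle of the red lever, rad. 0: closed, straight across the pipe, pointing to the manifold's -x; it grows clockwise seen from above to 1.571: open, along the pipe pointing to the manifold's +y (away from the seal). Half open is 0.785. It stays where it is left (friction 0.12 N m)
- seal_face (a point): centre of the front face of the black ring seal (30 mm diameter), 60 mm above the worktop; at [0, -118, 60] mm in the manifold's frame when unpressed. It looks along the manifold's -y and goes back along +y as it is pressed
- seal_ring (a joint): how far the soft seal is pressed in, m, 0 to 0.012; it gives 1 mm for each 1.5 N (10 N: 6.7 mm, bottoms at 12 mm and 18 N) and springs back out
- outlet_block: loose blue outlet block, 40 mm wide (its x), 34 deep (y), 54 high (z), about 0.16 kg, standing upright on the worktop. Origin: centre of its underside. The flat sealing face looks along its +y; a brass hose tail, 19 mm thick, sticks out 30 mm at -y, half way up. Grip it across its 40 mm width. Pressed on rightly, its axes are parallel to the manifold's
- block_face (a point): centre of the block's flat sealing face, at [0, 17, 27] mm in the block's frame; belongs on the centre of the seal
- mug_b: white mug, 82 x 112 x 94 mm, origin centre of its underside; leave it alone
- salt_shaker: salt shaker, 44 mm across, 90 mm high, origin centre of its underside; leave it alone
- egg_timer: white egg timer with a red knob, 62 mm across, 45 mm high, origin centre of its underside; leave it alone
- screwdriver: screwdriver lying on the worktop for the colleague; leave it alone
Not all that is in view belongs to the job. Of the things like the outlet_block, leave any that is brown, green or orange; of the rest the smaller one is meant.

How it is judged:
On the way, in this order (a step that is already met when the one before it is completed fails the run):
1. the valve lever stands half open (45 degrees, within 8) while the block has not been moved (value of joint valve_lever between 0.645 and 0.925 rad and distance of outlet_block from where it was at the start of the episode below 0.02 m), for 0.3 s.
2. the block is gripped and lifted off the worktop (height (world z) of outlet_block above 0.015 m and contact force between the fingers and outlet_block above 2 N), for 0.2 s.
3. the block is pressed on the seal with 6 to 14 N for 2 s (contact force between outlet_block and manifold between 6 and 14 N and distance between block_face and seal_face below 0.012 m), for 2 s.
At the end, for the whole second after the job is handed in: Ends with the fingers gripping the block, pressing it at rest on the seal with 6 to 14 N (seal in by over 3.5 mm), face centred within 7 mm sideways and in height, square and upright within 0.1 rad, underside over 15 mm above the worktop; lever at 45 degrees within 8 (all of step 2 and all of step 3 and value of joint valve_lever between 0.645 and 0.925 rad and value of joint seal_ring above 0.0035 m and x of block_face in the frame of seal_face between -0.007 and 0.007 m and z of block_face in the frame of seal_face between -0.007 and 0.007 m and angle between the y axis of outlet_block and the y axis of manifold, either way round below 0.1 rad and angle between outlet_block's own z axis and vertical below 0.1 rad and linear speed of outlet_block below 0.01 m/s); the arm keeps its last pose, push and grip.
It fails at once if the block is pressed on the manifold with more than 18 N (contact force between outlet_block and manifold above 18 N).
It fails at once if the mug, salt shaker, egg timer or screwdriver is pushed away by more than 20 mm (distance of any of mug_b, salt_shaker, egg_timer, screwdriver from where it was at the start of the episode above 0.02 m).
It also fails if it takes over 64 s, if anything falls off the work surface, if the arm or the gripper's body presses on something with over 40 N, if the wrist force passes 120 N, or if a joint passes its speed limit or range.

ROBOT

A 7-joint arm with a two-finger parallel gripper is mounted at the origin on a cart in front of the work surface, level with it; the furniture and walls round the work are solid. World frame = base frame: x ahead of the robot, y to its left, z up, the work surface at z = 0. Lengths are in m, angles in rad, forces in N, time in s.
With the tool pointing down it reaches from about 0.425 to 0.925 m from the base axis. Payload 6.8 kg.
Tool frame: the origin (TCP) lies at the very end of the fingers, on their centre line; the grasp point (between the pads) lies r.pinch_z behind it (r.pinch_z is the distance from the TCP to the grasp point, in m); z points along the fingers, y is the line along which they close (so a half turn about z gives the same grasp; the last joint's range is limited). The gripper opens to 85 mm and grips with 20 to 120 N. Pads are 22 mm wide; open, the fingers measure 114 mm over their backs; the gripper's body (76 mm by 85 mm) begins 54 mm behind the grasp point. The pads swing forward as they close: fully open they stand 13 mm farther back than shut.
Start: joints at [-0.108, 0.477, 0.022, 1.555, -0.011, 1.109, -0.083], TCP at [0.675, 0, 0.231] pointing down, gripper open.
Joint ranges: [-2.96, 2.96], [-0.34, 2.1], [-1.41, 1.46], [0.24, 2.44], [-1.37, 4.51], [0.17, 1.92], [-2.96, 2.96]. Speed limits (rad/s): [2.39, 2.39, 3.14, 3.14, 3.14, 3.14, 3.14].

INTERFACE

Orientations are given as a rotation vector (axis times angle).
In Python, from bench import status, grab_frame, camera_model, r gives the robot as it stands. The module is installed in compiled form; this text tells all that it offers.
- The arm moves only by the shell command python3 -m creep 'ROWS' [FORCE]. ROWS is text: rows parted by semicolons, each of 7 numbers parted by spaces: the turn, a rotation vector about the tool's x, y, z in rad, then the shift along the tool's x, y, z in mm, then the opening, from -1 (shut) to 1 (fully open). In form: rx ry rz tx ty tz fingers; .... A call has 1 to 10 rows; each row is the pose to reach, as a shift and turn from the pose commanded when the call began, along the tool's axes at that moment; what a row does not reach only later rows make up. A row lasts 1/8 s, in which the tool goes at most 62.5 mm and 10.7 degrees, less where a joint would pass 70% of its speed; a pose out of reach is approached as far as the arm can. A call with a gripper value outside its range is refused whole. The fingers move at their own pace and stop on an object; FORCE is the grip in N (left out, the last holds). Time passes only in rows, so rows that repeat a pose let the fingers close. It gives the time, the measured TCP pose, the force, the opening and the grip force at its end, in the units of the state.
- status.get_obs(): the state, without advancing time (a new reading comes with each control period).
- grab_frame(name): name is "scene" or "side" or "wrist"; returns (picture, depth): 400x640x3 uint8, red, green, blue; 400x640 float32, m along the optical axis (not along the pixel's ray), 0 where there is no reading.
- camera_model(name): a dict with "K" (3x3 intrinsics, pixels), "rvec" (rotation vector, rad) and "tvec" (3), from world to camera coordinates, as OpenCV has them. Camera axes: x right, y down, z forward; pixel columns grow to the right and rows downward; lengths in m; the calibration is good to about 2 mm. A picture is of the moment at which its call begins: read the wrist's pose just before it. camera_model takes no time and is no camera call; for the wrist camera it gives the pose at the moment of the call.
- r.hand_in(): hands the job in; it is judged then, once.
The state is a dict: "clock": time; "joints": joint angles; "qvel": joint speeds; "tau": joint torques, N m; "tcp_pos": TCP position; "orientation": TCP orientation; "contact_force": force on the tool from outside, world axes, zero at the start; "moment": the same for the moment, N m; "grip_width": finger opening in m; "gripper_force": force on a finger pad.
Only numpy, scipy, OpenCV 4.12 (cv2) and the standard library are available. Lean on these libraries where they do the work, as an engineer would, in place of code of your own. Each camera call takes 0.05 s, during which the arm holds its last target. There are 200 camera calls.

## Working session

There is one attempt and no reset: what is moved stays moved. The work goes in short steps, Python scripts to look and compute and a shell command to move; the robot and the scene stay as the last step left them, time stands still between calls to the robot, and variables do not carry over. Pictures are saved under pics/ and viewed, at most 10 in all, crops included, and the job is handed in when it is done.

```bash
mkdir -p pics; cat > h.py <<'E'
import numpy as np, cv2
from scipy.spatial.transform import Rotation as R
from bench import status, grab_frame, camera_model, r
def cloud(name):
    m=camera_model(name); im,d=grab_frame(name)
    K=np.array(m["K"]); Rm=R.from_rotvec(np.ravel(m["rvec"])).as_matrix(); t=np.ravel(m["tvec"])
    v,u=np.mgrid[:400,:640]
    p=np.stack([(u-K[0,2])/K[0,0]*d,(v-K[1,2])/K[1,1]*d,d],-1)
    w=(p-t)@Rm; w[d==0]=np.nan
    return im,w
def save(n,im): cv2.imwrite("pics/"+n,cv2.cvtColor(im,cv2.COLOR_RGB2BGR))
def hsv(im): return cv2.cvtColor(im,cv2.COLOR_RGB2HSV)
E
python3 - <<'E'
from h import *
o=status.get_obs();print(o,r.pinch_z)
for n in("scene","side","wrist"):
    im,w=cloud(n); save(n+"0.png",im); np.savez(n+"0.npz",im=im,w=w)
a=cv2.imread("pics/scene0.png")
E
```

```text
{'clock': 0.0, 'joints': array([-0.10805394,  0.47779058,  0.02233623,  1.55643479, -0.01150394,
        1.10926813, -0.08308418]), 'qvel': array([ 0.00065261, -0.00064466,  0.00187283,  0.00090307, -0.00036463,
        0.00205969,  0.00096069]), 'tau': array([-5.45967814e-04, -5.96443820e+01,  1.60769675e+00, -2.81194621e+01,
        1.24063640e-02,  9.39900521e-03,  2.20753498e-05]), 'tcp_pos': array([ 6.74426700e-01, -4.09672553e-05,  2.30339046e-01]), 'orientation': array([-2.22062769e+00, -2.22061189e+00,  2.10317942e-03]), 'contact_force': array([-1.3589366 ,  0.51496095, -0.26370739]), 'moment': array([ 0.02523025, -0.01571551, -0.03183321]), 'gripper_force': 0.0, 'grip_width': 0.0853784484985666} 0.0187
```

View pics/scene0.png

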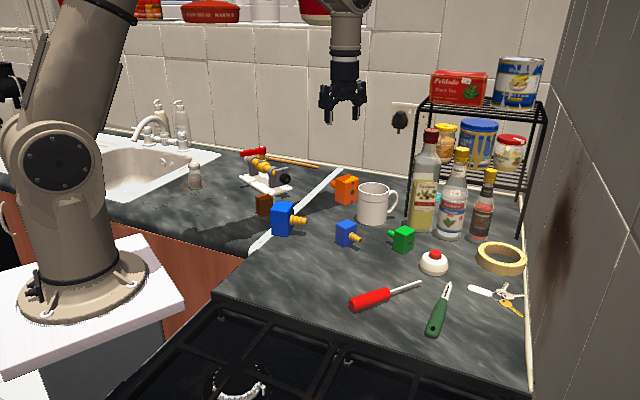

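View pics/side0.png

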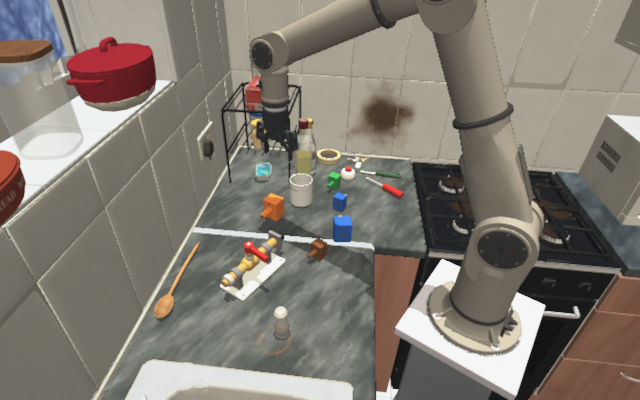

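The scene view shows the manifold at about (265,175). The blue blocks are at (283,219), larger, and (345,233), smaller. Brown is at (263,204), green at (403,239), orange at (345,190), the mug at (373,203), the timer at (433,262) and the screwdriver at (385,296). The side view agrees. The smaller blue block should be the one meant, so I'll measure both and check with a crop.

```bash
python3 - <<'E'
from h import *
def pc(m,w,im,lab):
    n,l,s,c=cv2.connectedComponentsWithStats(m.astype(np.uint8))
    for i in range(1,n):
        if s[i,4]<40: continue
        p=w[l==i]; p=p[~np.isnan(p[:,0])]
        if len(p)<20: continue
        lo,hi=np.percentile(p,[2,98],axis=0)
        top=p[(p[:,2]>hi[2]-.006)]
        rc=cv2.minAreaRect((top[:,:2]*1000).astype(np.float32))
        print(lab,c[i].round(),s[i,4],"lo",lo.round(3),"hi",hi.round(3),"toprect",np.round(rc[0],1),np.round(rc[1],1),round(rc[2],1))
for n in("scene","side"):
    f=np.load(n+"0.npz");im,w=f["im"],f["w"];H=hsv(im);h,s,v=[H[...,i].astype(int) for i in range(3)]
    reach=(w[...,0]>.2)&(w[...,0]<1.2)&(abs(w[...,1])<.9)&(w[...,2]>-.02)&(w[...,2]<.2)
    print(n)
    pc(reach&(h>105)&(h<130)&(s>140)&(v>60),w,im,"blue")
    pc(reach&((h<6)|(h>174))&(s>180)&(v>90),w,im,"red")
    pc(reach&(h>12)&(h<28)&(s>110)&(v>90),w,im,"brass")
    pc(reach&(v<45)&(w[...,2]>.03),w,im,"black")
    pc(reach&(v>170)&(s<30)&(w[...,2]>.005),w,im,"white")
a=cv2.imread("pics/scene0.png")[130:290,220:460];b=cv2.imread("pics/side0.png")[170:310,210:410]
cv2.imwrite("pics/crop.png",np.vstack([cv2.resize(a,(720,360),interpolation=2)[:,:],cv2.resize(b[:70],(720,240),interpolation=2)])) if 0 else cv2.imwrite("pics/crop.png",cv2.resize(a,(780,520),interpolation=2))
E
```

```text
scene
blue [281. 218.] 687 lo [ 0.414 -0.08   0.003] hi [ 0.474 -0.03   0.075] toprect [445.9 -48.7] [57.4 44.4] 40.2
blue [345. 232.] 401 lo [ 0.523 -0.202  0.003] hi [ 0.562 -0.17   0.055] toprect [ 544.8 -184.7] [41.7 31.8] 5.5
red [253. 151.] 153 lo [0.491 0.24  0.105] hi [0.566 0.261 0.125] toprect [531.6 256.9] [25.4 82.9] 74.2
red [435. 254.] 86 lo [ 0.62  -0.392  0.034] hi [ 0.64  -0.372  0.046] toprect [ 630.3 -380.9] [20.8 21.5] 47.8
red [369. 299.] 532 lo [ 0.393 -0.401  0.008] hi [ 0.474 -0.375  0.026] toprect [ 435.1 -386. ] [21.2 84. ] 81.1
brass [445. 150.] 291 lo [ 0.87  -0.198  0.144] hi [ 0.908 -0.17   0.199] toprect [ 828.9 -212.7] [164.8  38.3] 25.2
brass [482. 166.] 390 lo [ 0.81  -0.374  0.134] hi [ 0.952 -0.246  0.197] toprect [ 921.  -262.4] [ 7.1 25.8] 35.8
brass [284. 161.] 180 lo [0.553 0.245 0.003] hi [0.782 0.491 0.098] toprect [557.9 249.4] [10.4 15.8] 62.2
brass [260. 165.] 170 lo [0.54  0.204 0.047] hi [0.575 0.305 0.078] toprect [558.1 245.7] [23.4 96.6] 4.3
brass [505. 168.] 86 lo [ 0.952 -0.342  0.141] hi [ 0.984 -0.3    0.153] toprect [ 964.2 -324.
[... 4296 characters left out ...]
  0.608 0.011] toprect [752.8 420.2] [  9.9 447.4] 29.7
white [269. 268.] 342 lo [0.52  0.156 0.008] hi [0.567 0.258 0.018] toprect [546.4 208.4] [ 51.9 111.1] 2.9
white [228. 277.] 45 lo [0.545 0.338 0.067] hi [0.569 0.352 0.082] toprect [559.7 345.5] [13.7 21.4] 77.3
white [244. 289.] 290 lo [0.518 0.27  0.008] hi [0.594 0.342 0.018] toprect [546.5 318.7] [103.2  67.3] 52.4
white [280. 311.] 78 lo [0.36  0.341 0.082] hi [0.38  0.363 0.093] toprect [370.6 351.3] [21.2 21.6] 62.1
white [213. 381.] 3788 lo [0.209 0.407 0.005] hi [0.551 0.668 0.011] toprect [361.3 536.5] [435.  129.5] 34.5
white [107. 376.] 44 lo [0.59  0.652 0.005] hi [0.619 0.696 0.011] toprect [606.1 673.9] [ 5.5 54.3] 30.9
```

View pics/crop.png

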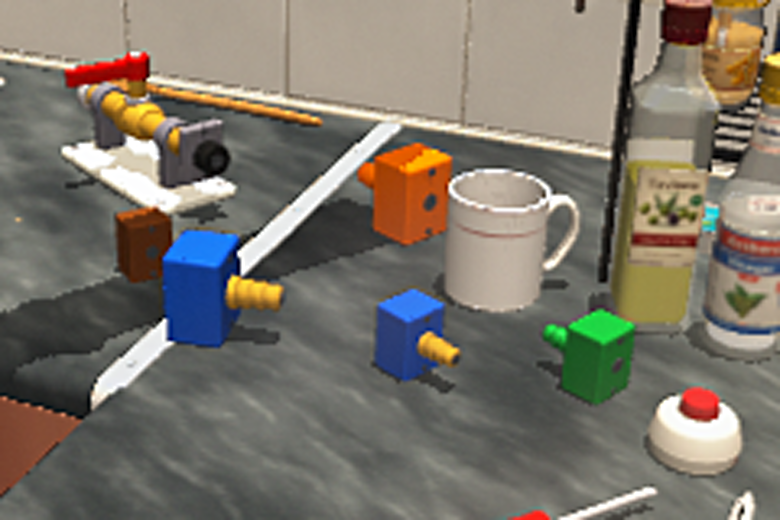

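View pics/wrist0.png

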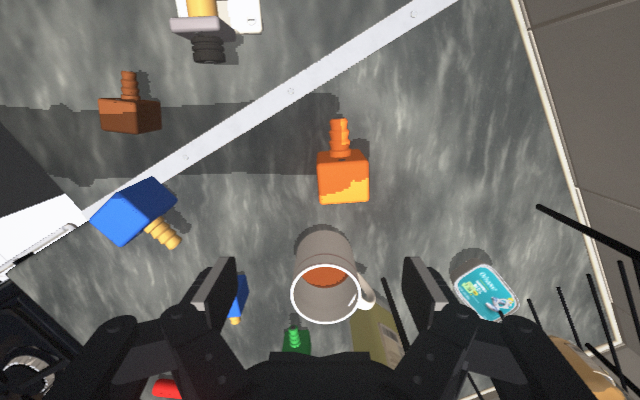

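The crop confirms it. The small blue block at (345,233) measures about 40x33x55 mm and has a brass tail, so it is the one meant. The one at (283,219) is 57x46x75 mm, which is the larger decoy. The wrist view shows the block half hidden by the left finger at (238,290) and the seal at (208,50). I'll move over the manifold and look more closely.

```bash
python3 -m creep '0 0 0 40 -50 -20 1;0 0 0 80 -100 -40 1;0 0 0 120 -150 -60 1;0 0 0 120 -150 -60 1;0 0 0 120 -150 -60 1;0 0 0 120 -150 -60 1'; python3 - <<'E'
from h import *
im,w=cloud("wrist"); save("wrist1.png",im); np.savez("wrist1.npz",im=im,w=w)
E
```

```text
clock: 0.9
tcp_pos: [0.5259, 0.1184, 0.2906]
orientation: [2.224, 2.218, -0.002]
contact_force: [-0.0, -0.0, 0.4]
grip_width: 0.0854
gripper_force: 0.0
```

View pics/wrist1.png

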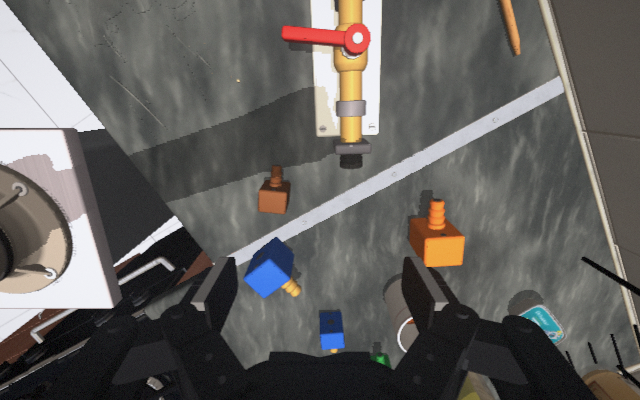

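From here the wrist view shows the lever hub at (357,38) with its tip at (284,33), the pipe around (350,90), the flange at (351,146) and the seal at (351,160). The small blue block's top is at about (332,325). Now I'll work out the positions.

```bash
python3 - <<'E'
from h import *
f=np.load("wrist1.npz");im,w=f["im"],f["w"];H=hsv(im);h,s,v=[H[...,i].astype(int) for i in range(3)];Z=w[...,2]
y,x=np.mgrid[:400,:640]
def rep(n,m,flat=True):
    p=w[m&~np.isnan(Z)]; print(n,len(p),"min",np.percentile(p,2,axis=0).round(3),"max",np.percentile(p,98,axis=0).round(3),"med",np.median(p,axis=0).round(4))
    rc=cv2.minAreaRect((p[:,:2]*1000).astype(np.float32)); print("   rect",np.round(rc[0],1),np.round(rc[1],1),round(rc[2],1)); return p
m=((h<6)|(h>174))&(s>150)&(v>80)&(Z>.1)&(Z<.14)&(y<80); p=rep("lever",m)
bar=p[p[:,0]<np.percentile(p[:,0],60)]; k=np.polyfit(bar[:,0],bar[:,1],1); print("lever slope deg",np.degrees(np.arctan(k[0])),"y at .508",np.polyval(k,.508))
m=(h>12)&(h<30)&(s>110)&(Z>.055)&(Z<.09)&(x>320)&(x<380)&(y>60)&(y<145);p=rep("pipe",m);
k=np.polyfit(p[:,1],p[:,0],1);print("pipe slope deg (dx/dy)",np.degrees(np.arctan(k[0])),"x at .12,.26",np.polyval(k,[.12,.26]))
m=(x>325)&(x<378)&(y>137)&(y<172)&(Z>.03);p=rep("flange+seal",m)
m=(v<60)&(x>335)&(x<366)&(y>153)&(y<170)&(Z>.04);p=rep("seal",m)
m=(s<40)&(v>150)&(Z>.004)&(Z<.02)&(x>300)&(x<390)&(y<140);p=rep("plate",m)
m=(h>105)&(h<130)&(s>120)&(x>312)&(x<352)&(y>300)&(y<355);p=rep("blk",m); t=p[p[:,2]>.049]; rc=cv2.minAreaRect((t[:,:2]*1000).astype(np.float32)); print("top",rc,np.median(t[:,2]))
E
```

```text
lever 1337 min [0.494 0.246 0.122] max [0.572 0.267 0.127] med [0.538  0.2587 0.1243]
   rect [533.1 261.5] [24.5 82.4] 79.5
lever slope deg -4.748770699837973 y at .508 0.26062526077525505
pipe 1430 min [0.548 0.153 0.065] max [0.577 0.242 0.08 ] med [0.5628 0.2116 0.0732]
   rect [561.2 197.2] [91.9 36.1] 89.0
pipe slope deg (dx/dy) -2.723740069548017 x at .12,.26 [0.56689644 0.56023607]
flange+seal 902 min [0.545 0.12  0.048] max [0.586 0.156 0.09 ] med [0.5657 0.1444 0.0754]
   rect [566.6 137.7] [43.5 38.1] 0.2
seal 280 min [0.553 0.12  0.063] max [0.58  0.139 0.085] med [0.5651 0.1286 0.073 ]
   rect [566.6 129.8] [27.5 19.8] 3.1
plate 4822 min [0.519 0.156 0.011] max [0.607 0.316 0.015] med [0.5466 0.2332 0.0129]
   rect [563.5 236. ] [ 89.7 167.4] 2.1
blk 788 min [ 0.527 -0.195  0.005] max [ 0.565 -0.162  0.056] med [ 0.5463 -0.1659  0.0501]
   rect [ 546.8 -205.4] [89.1 40.4] 89.9
top ((546.7579956054688, -179.89736938476562), (39.40753173828125, 33.62062072753906), 4.257538318634033) 0.054404475116800584
```

The numbers agree with each other:
- **Manifold:** yaw is about +2.4°, the pivot is at about (0.561,0.257), and the seal face is at about (0.5665,0.119,0.06).
- **Lever:** the bar stands at about 7°, with its grip at (0.509,0.261). It needs to turn another 38°.

I'll approach, grip the lever and turn it along the arc.

```bash
python3 -m creep '0 0 -0.18 30 -4 10 0.2;0 0 -0.36 60 -8 20 0.2;0 0 -0.54 90 -12 30 0.2;0 0 -0.72 120 -17 40 0.2;0 0 -0.9 143 -17 60 0.2;0 0 -1.08 143 -17 80 0.2;0 0 -1.26 143 -17 91 0.2;0 0 -1.44 143 -17 91 0.2;0 0 -1.49 143 -17 91 0.2;0 0 -1.49 143 -17 91 0.2'
```

```text
clock: 2.2
tcp_pos: [0.5089, 0.2618, 0.1993]
orientation: [-0.132, -3.138, 0.001]
contact_force: [1.0, 0.3, 0.2]
grip_width: 0.0512
gripper_force: 0.0
```

```bash
python3 -m creep '0 0 0 0 0 35 0.2;0 0 0 0 0 70 0.2;0 0 0 0 0 103 0.2;0 0 0 0 0 103 0.2;0 0 0 0 0 103 -1;0 0 0 0 0 103 -1;0 0 0 0 0 103 -1;0 0 0 0 0 103 -1;0 0 0 0 0 103 -1' 30
```

```text
clock: 3.32
tcp_pos: [0.5088, 0.2621, 0.0988]
orientation: [0.13, 3.137, -0.001]
contact_force: [-1.6, -3.1, 6.8]
grip_width: 0.0119
gripper_force: 28.7
```

```bash
python3 -m creep '0 0 0.066 0 3.4 0 -1;0 0 0.132 -0.5 6.8 0 -1;0 0 0.264 -1.8 13.6 0 -1;0 0 0.396 -4 20.1 0 -1;0 0 0.528 -7.1 26.2 0 -1;0 0 0.66 -10.9 31.9 0 -1;0 0 0.66 -10.9 31.9 0 -1;0 0 0.66 -10.9 31.9 0 -1'
```

```text
clock: 4.32
tcp_pos: [0.5231, 0.2924, 0.0988]
orientation: [1.14, 2.925, 0.0]
contact_force: [1.1, -5.7, 6.1]
grip_width: 0.0111
gripper_force: 30.8
```

```bash
python3 -m creep '0 0 0 0 0 0 0.2;0 0 0 0 0 0 0.2;0 0 0 0 0 -50 0.2;0 0 0.15 0 0 -100 0.2;0 0 0.3 -30 -31 -150 0.2;0 0 0.45 -60 -63 -190 0.6;0 0 0.6 -90 -95 -190 1;0 0 0.77 -120 -126 -190 1;0 0 0.77 -120 -126 -190 1;0 0 0.77 -120 -126 -190 1'; python3 - <<'E'
from h import *
im,w=cloud("wrist"); save("wrist2.png",im)
H=hsv(im);h,s,v=[H[...,i].astype(int) for i in range(3)];Z=w[...,2]
m=((h<6)|(h>174))&(s>150)&(v>80)&(Z>.1)&(Z<.14); p=w[m]
c=p[:,:2].mean(0); bar=p[np.argsort(p[:,0])[:int(.55*len(p))]]
vx,vy,_,_=cv2.fitLine((bar[:,:2]*1000).astype(np.float32),cv2.DIST_HUBER,0,.01,.01).ravel()
print("bar heading",np.degrees(np.arctan2(abs(vy),-abs(vx))),len(p),p.min(0),p.max(0))
y,x=np.mgrid[:400,:640]
m=(h>105)&(h<130)&(s>120)&(w[...,0]>.5)&(w[...,1]<-.15)&(Z>.049); t=w[m]; print(cv2.minAreaRect((t[:,:2]*1000).astype(np.float32)),len(t))
E
```

```text
clock: 5.58
tcp_pos: [0.5248, 0.1211, 0.2874]
orientation: [-2.151, -2.289, -0.001]
contact_force: [-0.2, 0.4, 0.1]
grip_width: 0.0852
gripper_force: 0.0
bar heading 136.08467 1121 [0.51667697 0.24438377 0.11373268] [0.57423507 0.29203154 0.12825511]
((738.6553955078125, -168.3771209716797), (424.3269958496094, 33.6186637878418), 3.333310604095459) 411
```

The lever reads about 46° against the 45° target, so it is set. Next I'll go to the block.

```bash
python3 -m creep '0 0 0 -50 1 0 0.6;0 0 0 -100 1 20 0.6;0 0 0 -150 2 60 0.6;0 0 0 -200 2 100 0.6;0 0 0 -250 3 140 0.6;0 0 0 -302 3 165 0.6;0 0 0 -302 3 165 0.6;0 0 0 -302 3 165 0.6;0 0 0 -302 3 165 0.6'; python3 - <<'E'
from h import *
im,w=cloud("wrist"); save("wrist3.png",im)
o=status.get_obs(); print(o["tcp_pos"])
H=hsv(im);h,s,v=[H[...,i].astype(int) for i in range(3)];Z=w[...,2]
m=(h>105)&(h<130)&(s>120)&(abs(w[...,0]-.547)<.04)&(abs(w[...,1]+.18)<.04)&(Z>.049); t=w[m]
if len(t)>20: print(cv2.minAreaRect((t[:,:2]*1000).astype(np.float32)),len(t))
E
```

```text
clock: 6.75
tcp_pos: [0.5471, -0.1789, 0.1229]
orientation: [2.149, 2.291, 0.002]
contact_force: [0.6, 0.7, -0.8]
grip_width: 0.068
gripper_force: 0.0
[ 0.5470678  -0.17922029  0.12298339]
((546.5950927734375, -180.1363525390625), (38.989463806152344, 33.37796401977539), 5.083698272705078) 1983
```

View pics/wrist3.png

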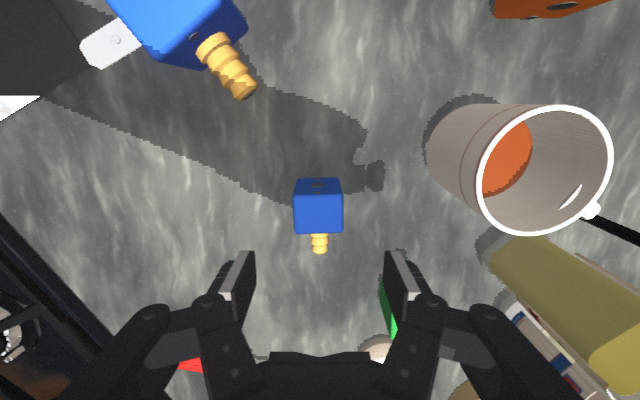

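The block sits at (318,206), centred between the fingers with its tail towards me. The green part at (388,305) shows near the right finger, so I'll check that clearance.

```bash
python3 - <<'E'
from h import *
for n in("scene0","side0"):
    f=np.load(n+".npz");im,w=f["im"],f["w"];H=hsv(im)
    m=(H[...,0]>45)&(H[...,0]<75)&(H[...,1]>140)&(w[...,1]<-.1)&(w[...,2]<.08)&(w[...,0]<.8)&(w[...,1]>-.35)
    p=w[m];print(n,len(p),np.percentile(p,[1,99],axis=0).round(3))
E
```

```text
scene0 503 [[ 0.615 -0.305  0.003]
 [ 0.656 -0.244  0.055]]
side0 76 [[ 0.622 -0.292  0.017]
 [ 0.654 -0.24   0.06 ]]
```

Green is well clear of the fingers. Descend and grip.

```bash
python3 -m creep '0 0 -0.02 -1 -0.5 40 0.6;0 0 -0.02 -1 -0.5 80 0.6;0 0 -0.02 -1 -0.5 111 0.6;0 0 -0.02 -1 -0.5 111 0.6;0 0 -0.02 -1 -0.5 111 0;0 0 -0.02 -1 -0.5 111 -0.5;0 0 -0.02 -1 -0.5 111 -1;0 0 -0.02 -1 -0.5 111 -1;0 0 -0.02 -1 -0.5 111 -1;0 0 -0.02 -1 -0.5 111 -1' 70
```

```text
clock: 8.05
tcp_pos: [0.5473, -0.1825, 0.0133]
orientation: [2.129, 2.307, 0.003]
contact_force: [-0.2, 0.1, 7.5]
grip_width: 0.0392
gripper_force: 70.8
```

Gripped at 39.2 mm. Now lift, carry it in front of the seal and line it up.

```bash
python3 -m creep '0 0 0 0 0 -20 -1;0 0 0 0 0 -50 -1;0 0 0 20 3 -90 -1;0 0 0.02 60 10 -110 -1;0 0 0.04 105 17 -110 -1;0 0 0.04 150 24 -110 -1;0 0 0.04 195 31 -110 -1;0 0 0.04 240 39 -110 -1;0 0 0.04 240 39 -110 -1;0 0 0.04 240 39 -110 -1'
python3 -m creep '0 0 0 0 0 30 -1;0 0 0 0 0 60 -1;0 0 0 0 0 76 -1;0 0 0 0 0 76 -1;0 0 0 0 0 76 -1'; python3 - <<'E'
from h import *
o=status.get_obs();print(o["tcp_pos"],o["orientation"],o["contact_force"])
for n in("scene","side"):
    im,w=cloud(n); H=hsv(im);h,s,v=[H[...,i].astype(int) for i in range(3)]
    m=(h>105)&(h<130)&(s>120)&(abs(w[...,0]-.567)<.05)&(abs(w[...,1]-.06)<.06)&(w[...,2]<.12); t=w[m]
    print(n,len(t),np.percentile(t,[2,98],axis=0).round(4))
    if n=="side": save("side4.png",cv2.resize(im[190:310,200:360],(800,600),interpolation=2))
    else: save("scene4.png",cv2.resize(im[130:230,220:353],(798,600),interpolation=2))
E
```

```text
clock: 9.3
tcp_pos: [0.5653, 0.0594, 0.1222]
orientation: [2.176, 2.265, 0.0]
contact_force: [0.7, -0.9, -0.9]
grip_width: 0.039
gripper_force: 70.5
clock: 9.93
tcp_pos: [0.5662, 0.0596, 0.0463]
orientation: [2.177, 2.264, 0.002]
contact_force: [0.2, 0.5, -1.5]
grip_width: 0.0395
gripper_force: 70.5
[0.56616732 0.05964205 0.04634901] [2.17679614e+00 2.26380470e+00 1.92606142e-03] [ 0.19722067  0.51918956 -1.46825615]
scene 221 [[ 5.439e-01  3.960e-02 -3.000e-04]
 [ 5.857e-01  8.710e-02  8.800e-02]]
side 195 [[0.5486 0.053  0.0385]
 [0.5855 0.081  0.093 ]]
```

View pics/scene4.png

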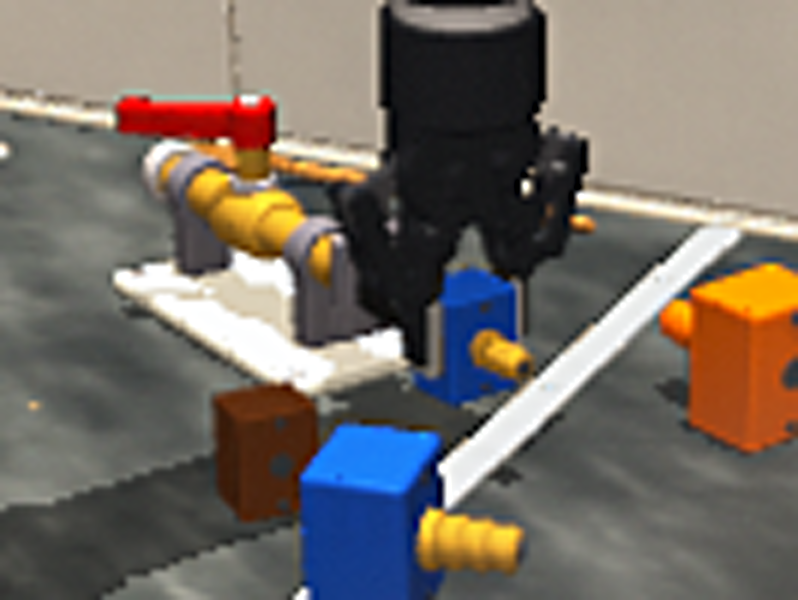

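View pics/side4.png

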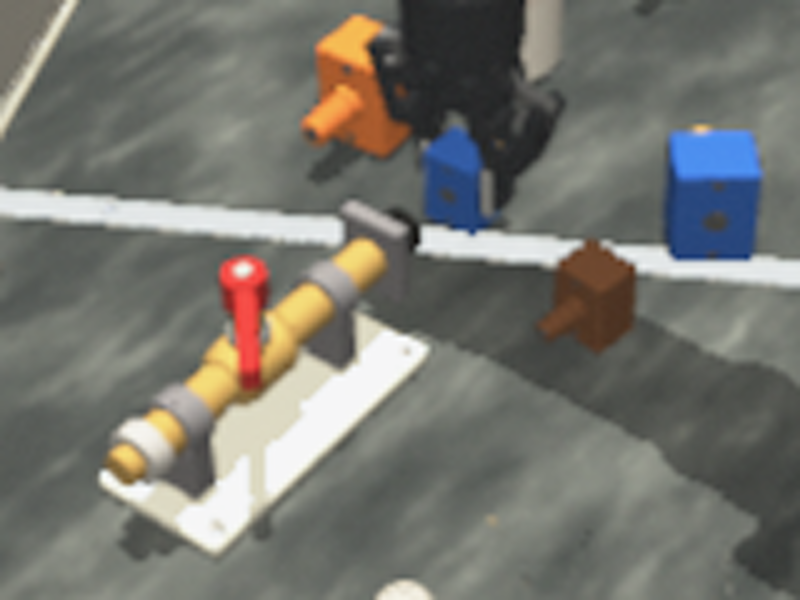

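The scene view shows the block held upright with its tail pointing away. In the side view the lever is at about 45° and the block face at (450,195) looks at the seal at (405,225). I'll close in and then use the measured force.

```bash
python3 -m creep '0 0 0 10 2 0 -1;0 0 0 20 2 0 -1;0 0 0 28 2 0 -1;0 0 0 32 2 0 -1;0 0 0 34 2 0 -1;0 0 0 34 2 0 -1;0 0 0 34 2 0 -1'
python3 -m creep '0 0 0 2 0 0 -1;0 0 0 4 0 0 -1;0 0 0 4 0 0 -1;0 0 0 4 0 0 -1'
```

```text
clock: 10.9
tcp_pos: [0.566, 0.0936, 0.0453]
orientation: [2.177, 2.265, -0.0]
contact_force: [-0.6, -0.6, -0.4]
grip_width: 0.0392
gripper_force: 70.5
clock: 11.4
tcp_pos: [0.5658, 0.0981, 0.0453]
orientation: [2.176, 2.266, 0.0]
contact_force: [0.0, 0.1, -1.9]
grip_width: 0.0394
gripper_force: 70.5
```

```bash
python3 -m creep '0 0 0 1 0 -1 -1;0 0 0 3 0 -1 -1;0 0 0 4 0 -1 -1;0 0 0 4 0 -1 -1;0 0 0 4 0 -1 -1'; python3 - <<'E'
from h import *
for n in range(8): 
    grab_frame("wrist"); print(status.get_obs()["contact_force"].round(1))
E
```

```text
clock: 12.02
tcp_pos: [0.5658, 0.1017, 0.0464]
orientation: [2.177, 2.265, -0.0]
contact_force: [0.5, -2.8, 0.1]
grip_width: 0.0394
gripper_force: 70.4
[-0.7 -1.8 -0. ]
[ 0.1 -3.1  0.4]
[-0.8 -3.1  1.4]
[-0.2 -2.8  1.5]
[-0.2 -2.3 -0. ]
[-0.  -4.2  0.9]
[ 0.4 -3.   1.2]
[-0.1 -3.3  0.6]
```

Contact came at TCP y of about 0.100, as predicted, and the force is now about 3 N. I'll press 4.7 mm more.

```bash
python3 -m creep '0 0 0 1 0 0 -1;0 0 0 2.5 0 0 -1;0 0 0 4 0 0 -1;0 0 0 4.7 0 0 -1;0 0 0 4.7 0 0 -1;0 0 0 4.7 0 0 -1;0 0 0 4.7 0 0 -1'; python3 - <<'E'
from h import *
F=[]
for n in range(10): 
    grab_frame("wrist"); F.append(status.get_obs()["contact_force"])
o=status.get_obs();print(np.mean(F,0).round(2),np.std(F,0).round(2),o["tcp_pos"],o["moment"].round(2))
im,w=cloud("side");save("side5.png",np.hstack([cv2.resize(im[190:290,220:320],(400,400),interpolation=2),cv2.resize(cloud("scene")[0][130:210,240:320],(400,400),interpolation=2)]))
E
```

```text
clock: 13.3
tcp_pos: [0.5656, 0.105, 0.0464]
orientation: [2.178, 2.263, -0.002]
contact_force: [2.0, -7.6, 2.0]
grip_width: 0.039
gripper_force: 70.6
[ 0.31 -7.07  2.05] [0.19 0.63 0.46] [0.56561492 0.10500672 0.04637558] [-1.46 -0.08 -0.07]
```

View pics/side5.png

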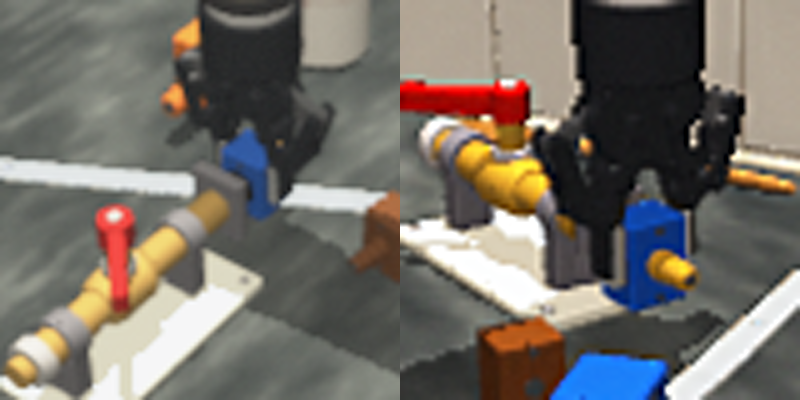

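The block is square on the seal in both views, at about 7 N. I'll add 2.5 mm and hold for over 3 s.

```bash
python3 -m creep '0 0 0 1 0 0 -1;0 0 0 2.5 0 0 -1;0 0 0 2.5 0 0 -1;0 0 0 2.5 0 0 -1;0 0 0 2.5 0 0 -1'; python3 - <<'E'
from h import *
F=[]
for n in range(10): 
    grab_frame("wrist"); F.append(status.get_obs()["contact_force"])
o=status.get_obs();print(np.mean(F,0).round(2),np.std(F,0).round(2),o["tcp_pos"],o["orientation"])
E
```

```text
clock: 14.52
tcp_pos: [0.5655, 0.1065, 0.0464]
orientation: [2.178, 2.262, -0.003]
contact_force: [-0.5, -9.3, 2.2]
grip_width: 0.0393
gripper_force: 70.6
[ 0.68 -9.53  2.79] [0.33 0.46 0.53] [0.56553848 0.10644804 0.04638022] [ 2.17807678  2.2614948  -0.00314015]
```

It reads about 9.5 N and is steady. Hold, check, then hand in.

```bash
for i in 1 2 3; do python3 -m creep '0 0 0 0 0 0 -1;0 0 0 0 0 0 -1;0 0 0 0 0 0 -1;0 0 0 0 0 0 -1;0 0 0 0 0 0 -1;0 0 0 0 0 0 -1;0 0 0 0 0 0 -1;0 0 0 0 0 0 -1;0 0 0 0 0 0 -1;0 0 0 0 0 0 -1' | grep -E "clock|force|pos"; done
python3 - <<'E'
from h import *
F=[]
for n in range(8): grab_frame("wrist"); F.append(status.get_obs()["contact_force"])
print(np.mean(F,0).round(2))
im,w=cloud("side");H=hsv(im);h,s,v=[H[...,i].astype(int) for i in range(3)]
m=((h<6)|(h>174))&(s>150)&(v>80)&(abs(w[...,2]-.118)<.02)&(abs(w[...,0]-.54)<.06)&(w[...,1]>.2); p=w[m]
bar=p[np.argsort(p[:,0])[:int(.55*len(p))]]
vx,vy,_,_=cv2.fitLine((bar[:,:2]*1000).astype(np.float32),cv2.DIST_HUBER,0,.01,.01).ravel();print(np.degrees(np.arctan2(abs(vy),-abs(vx))),len(p))
m=(h>105)&(h<130)&(s>120)&(abs(w[...,0]-.567)<.05)&(abs(w[...,1]-.105)<.05)&(w[...,2]<.12);print(np.percentile(w[m],[2,98],axis=0).round(3))
E
```

```text
clock: 16.27
tcp_pos: [0.5655, 0.1064, 0.0464]
contact_force: [0.2, -9.5, 2.9]
gripper_force: 70.6
clock: 17.52
tcp_pos: [0.5655, 0.1064, 0.0464]
contact_force: [0.7, -10.2, 2.0]
gripper_force: 70.6
clock: 18.77
tcp_pos: [0.5656, 0.1064, 0.0464]
contact_force: [0.8, -10.1, 3.5]
gripper_force: 70.6
[ 0.57 -9.69  2.82]
134.91966 131
[[0.547 0.1   0.038]
 [0.584 0.127 0.109]]
```

```bash
python3 -c "
from bench import r
print(r.hand_in())"
```

```text
the job is handed in; nothing more can be done
None
```

The job is handed in, but no verdict came back. By my own measurements, the lever stands at about 45–47° and the gripped block was held on the seal at about 9.7 N for over 3 seconds, centred within about 2 mm and square to it; I didn't measure the mug, salt shaker, egg timer or screwdriver again at the end.

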